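# Clamp a ceramic sleeve on a bedside lamp stem

### The job

Mend the bedside lamp: slide the white ceramic sleeve over the upright brass stem until it sits on the lamp foot and let go of it, then pump the clamp's orange trigger, moving the jaw by the trigger alone, until the rubber pad touches the sleeve and its sprung plunger is pushed in about half way (the red half of the rod gone into the jaw). The clamp slackens as soon as the trigger is released, so finish while still holding the trigger squeezed, pressing steadily. The ceramic is brittle, so never drive the plunger right in, and leave everything else on the table where it is.

Things in the scene. Friction and masses are not known exactly. Their poses are not given: they have to be found in the camera images.
- jig: Plywood board 100 x 430 x 12 mm, screwed down, with the brass lamp foot and black one-hand clamp. Origin under the board in the clamp's centre plane; y is the way the jaw advances, z up. Along y: stem at +130 mm, fixed orange grip (16 thick, 26 wide, top at 169 mm) at -127, trigger pivot at -88 and 90 mm up, between cheeks (40 mm wide, 100 high, y -150 to -50). Bar and jaw are under 72 mm high.
- seat (a point): Centre of the flat top of the stepped brass foot (54 mm wide on top, 96 mm at its bottom), where the sleeve's underside rests, on the stem's axis, 32 mm above the table.
- stem_top (a point): Top of the fixed upright brass stem, 16 mm in diameter with a chamfered top, 112 mm above the table (80 mm above the seat).
- sleeve: White ceramic sleeve (straight tube), outside 44 mm, bore 19 mm, 60 mm tall, about 0.12 kg, upright on the table beside the board in a row of three small parts (others: finial, shade_ring; order varies, some 100 mm apart along the jig's y). Origin: centre of its underside, z along its axis.
- trigger_mid (a point): Middle of the trigger's round orange cross bar (16 mm thick, 44 mm long, level, across the clamp), 60 mm from its pivot. At rest 148 mm above the table, 54 mm from the fixed grip's middle; squeezing moves it 31 mm along the jig's -y to the grip. Push it from the jaw side with closed fingers, or squeeze it against the grip; takes 1 to 10 N. Let go, it springs back.
- trigger (a joint): Trigger angle, rad: 0 released, 0.52 fully squeezed. While squeezed its pawl takes the bar along (0.030 m of jaw advance per rad, after up to 6 mm lost until it catches a tooth); it clicks back over the teeth (5.5 mm apart) on the way back. At most 15 mm of advance a stroke, so two to four strokes are needed.
- feed (a joint): Advance of the toothed bar with the jaw, m, along the jig's +y: 0 fully back, 0.062 limit; 0 to 0.018 at the start. A weak brake of 2.5 N holds it between strokes; under more load than that it slides back when the trigger is let go.
- jaw: Black jaw block on the bar's front end, 28 wide x 14 x 38 mm high; origin at its middle, 53 mm above the table.
- pad: Black rubber pad, a disc 24 mm in diameter, 6 mm thick, upright, at the front of the sprung plunger rod (10 mm thick, 28 mm out of the jaw when free; the half next to the jaw is red), 55 mm above the table. Origin: centre of its back face.
- pad_face (a point): Centre of the pad's front face, which meets the sleeve; 12 to 30 mm short of the seated sleeve at the start.
- plunger (a joint): How far the pad's plunger is pushed into the jaw, m: 0 free, 0.025 fully in; spring 700 N/m (12 mm is about 8 N).
- trigger_lever: The trigger lever: dark arm (10 mm thick) from the pivot up to the orange cross bar; origin at the pivot.
- finial: Bystander: turned brass finial, 32 mm wide, 40 mm tall, in the row with the sleeve. Origin under its centre.
- shade_ring: Bystander: low black plastic ring, 42 mm outside, 30 mm inside, 14 mm tall, in the row with the sleeve. Origin under its centre.
- mug: Bystander: blue mug 80 mm wide, 90 mm tall, to the robot's left. Origin under its centre.
- screwdriver: Bystander: screwdriver with yellow handle, 190 mm long, lying to the robot's right.
- shade: Bystander: brass lamp shade, a bell 144 mm wide and 130 mm tall, mouth up, on the left. Origin under its centre.
- book: Bystander: red book 180 x 130 x 28 mm lying to the right.
- clock: Bystander: round brass alarm clock, 95 mm tall, at the back.
There are look-alikes about, which are no part of the job. Of the things shaped like the sleeve, the white one is meant.

How it is judged:
By the outcome, as a careful person would: the job done as asked, in the order asked, and still so for the second after the job is handed in, while the arm keeps its last pose, push and grip.
It also fails if it takes over 61 s, if anything falls off the work surface, if the arm or the gripper's body presses on something with over 40 N, if the wrist force passes 120 N, or if a joint passes its speed limit or range.

### The arm

A 6-joint arm with a two-finger parallel gripper is mounted at the origin on the work surface. World frame = base frame: x ahead of the robot, y to its left, z up, the work surface at z = 0. Lengths are in m, angles in rad, forces in N, time in s.
With the tool pointing down it reaches from about 0.25 to 0.775 m from the base axis. Payload 4 kg.
Tool frame: the origin (TCP) lies between the finger pads; the fingertips stand 14 mm ahead of it and the grasp point (between the pads) lies 5 mm behind it; z points along the fingers, y is the line along which they close (so a half turn about z gives the same grasp; the last joint's range is limited). The gripper opens to 85 mm and grips with 20 to 120 N. Pads are 22 mm wide; open, the fingers measure 114 mm over their backs; the gripper's body (76 mm by 85 mm) begins 54 mm behind the grasp point. The pads swing forward as they close: fully open they stand 13 mm farther back than shut.
Start: joints at [-1.387, 0.087, 1.371, -0, 1.684, -0.103], TCP at [0.156, -0.528, 0.245] pointing down, gripper open.
Joint ranges: [-3.1, 3.1], [-0.76, 2.03], [0.27, 2.55], [-1.08, 4.22], [0.17, 2.65], [-2.57, 2.57]. Speed limits (rad/s): [2.79, 2.79, 3.14, 3.14, 3.14, 3.14].

### API

Orientations are given as [roll, pitch, yaw] about the fixed x, y, z axes, in that order (R = Rz(yaw) Ry(pitch) Rx(roll)).
In Python, from plant import get_obs, read_camera, job_done gives the robot as it stands. The module is installed in compiled form; this text tells all that it offers.
- The arm moves only by the shell command python3 -m inch 'ROWS' [OPENING]. ROWS is JSON, one flat list of numbers, 6 for each row, row after row: the shift along the tool's x, y, z in mm, then the turn, a rotation vector about the tool's x, y, z in degrees. A call has 1 to 5 rows; each row shifts and turns the commanded pose from where the row before left it, along the tool's axes as they then stand; what a row does not reach is not made up. A row lasts 1/8 s, in which the tool goes at most 62.5 mm and 10.7 degrees, less where a joint would pass 70% of its speed; a pose out of reach is approached as far as the arm can. A call with a gripper value outside its range is refused whole. OPENING is the closure, from 0 (fully open) to 1 (shut), set as the call begins (- or left out, the last holds). The fingers move at their own pace and stop on an object; the grip force is fixed at half the most. Time passes only in rows, so rows that do not move let the fingers close. It gives the time, the measured TCP pose, the force, the opening and the grip force at its end, in the units of the state.
- get_obs(): the state, without advancing time (a new reading comes with each control period).
- read_camera(name): name is "side" or "top"; returns a dict with "color" (384x512x3 uint8, red, green, blue), "depth" (384x512 float32, m along the optical axis (not along the pixel's ray), 0 where there is no reading), "fx", "fy", "cx", "cy" (pixels), "k1" (the pictures are not rectified: a ray, as slopes to the right and down, at radius r is drawn at 1 + k1 r^2 times it, then the intrinsics apply), "R" (3x3) and "t" (3): a world point X has camera coordinates R X + t. Camera axes: x right, y down, z forward; pixel columns grow to the right and rows downward; lengths in m; the calibration is good to about 2 mm. A picture is of the moment at which its call begins.
- job_done(): hands the job in; it is judged then, once.
The state is a dict: "clock": time; "q": joint angles; "dq": joint speeds; "joint_efforts": joint torques, N m; "position": TCP position; "tcp_rot": TCP orientation; "wrist_force": force on the tool from outside, world axes, zero at the start; "torque": the same for the moment, N m; "gripper_width": finger opening in m; "grasp_force": force on a finger pad.
Only numpy, scipy, OpenCV 4.12 (cv2) and the standard library are available. Lean on these libraries where they do the work, as an engineer would, in place of code of your own. Each camera call takes 0.05 s, during which the arm holds its last target. There are 200 camera calls.

## Working session

There is one attempt and no reset: what is moved stays moved. The work goes in short steps, Python scripts to look and compute and a shell command to move; the robot and the scene stay as the last step left them, time stands still between calls to the robot, and variables do not carry over. Pictures are saved under pics/ and viewed, at most 10 in all, crops included, and the job is handed in when it is done.

```bash
mkdir -p pics; cat > h.py <<'E'
import numpy as np, cv2
from plant import get_obs, read_camera
def pts(c):
    h,w=c['depth'].shape; u,v=np.meshgrid(np.arange(w),np.arange(h))
    K=np.array([[c['fx'],0,c['cx']],[0,c['fy'],c['cy']],[0,0,1.]])
    n=cv2.undistortPoints(np.stack([u,v],-1).reshape(-1,1,2).astype(float),K,np.array([c['k1'],0,0,0])).reshape(h,w,2)
    d=c['depth'][...,None]
    P=np.concatenate([n*d,d],-1)
    X=(P-c['t'])@c['R']
    X[c['depth']==0]=np.nan
    return X
def proj(c,X):
    p=c['R']@np.array(X)+c['t']; a=p[:2]/p[2]; a=a*(1+c['k1']*(a@a))
    return a*[c['fx'],c['fy']]+[c['cx'],c['cy']]
def ray(c,u,v,z):
    K=np.array([[c['fx'],0,c['cx']],[0,c['fy'],c['cy']],[0,0,1.]])
    n=cv2.undistortPoints(np.array([[[u,v]]],float),K,np.array([c['k1'],0,0,0])).ravel()
    d=c['R'].T@np.array([n[0],n[1],1]); o=-c['R'].T@c['t']
    return o+d*(z-o[2])/d[2]
E
python3 - <<'E'
from h import *
o=get_obs();print({k:np.round(v,3) for k,v in o.items()})
ims=[]
for n in('side','top'):
    c=read_camera(n); np.save(n+'.npy',c,allow_pickle=True)
    ims.append(c['color']); print(n,c['fx'],c['k1'],-c['R'].T@c['t'],c['R'][2],(c['depth']>0).mean())
    cv2.imwrite(f'pics/{n}0.png',cv2.resize(c['color'][...,::-1],(768,576)))
E
```

```text
{'clock': np.float64(0.0), 'q': array([-1.387,  0.088,  1.372,  0.   ,  1.684, -0.103]), 'dq': array([ 0.001, -0.   ,  0.001,  0.001,  0.001,  0.   ]), 'joint_efforts': array([-1.0000e-03, -3.5188e+01, -3.1327e+01, -0.0000e+00,  1.1000e-02,
        0.0000e+00]), 'position': array([ 0.155, -0.527,  0.244]), 'tcp_rot': array([-3.139, -0.   ,  0.287]), 'wrist_force': array([ 0.399, -0.767,  1.087]), 'torque': array([-0.021, -0.03 , -0.009]), 'grasp_force': np.float64(0.0), 'gripper_width': np.float64(0.086)}
side 436.1918116943692 -0.16407199063219413 [0.48382542 1.0341101  0.77343717] [ 0.07868853 -0.83715171 -0.54128101] 0.9959513346354166
top 377.06487678646033 -0.10766762397650298 [ 0.42831262 -0.00385602  1.37724582] [ 0.12409763  0.01273517 -0.99218829] 0.9958597819010416
```

View pics/side0.png

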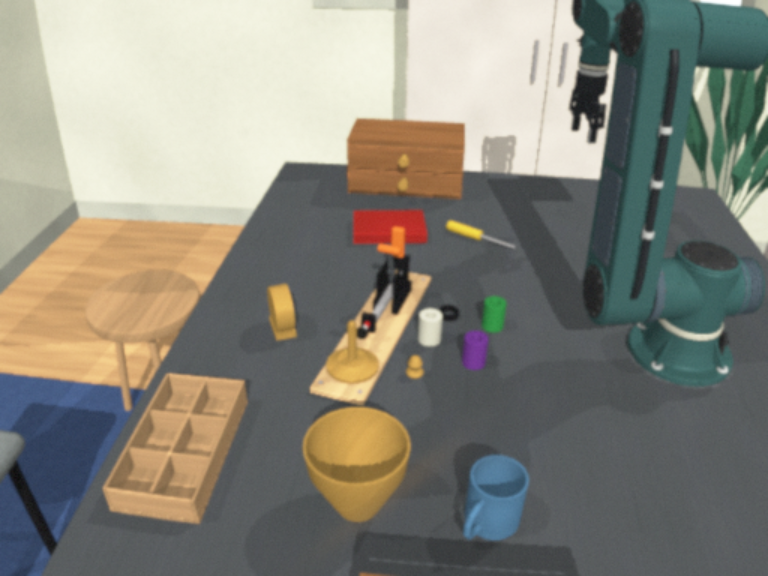

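View pics/top0.png

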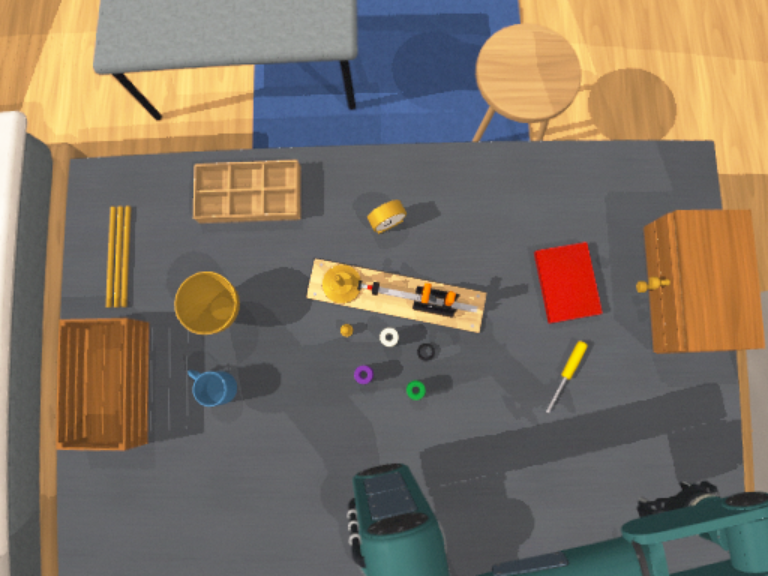

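Both views show the jig, with the stem on the left end (top view 341,283) and the orange trigger and grip at (427,293) and (451,298).

Things that could be taken for the sleeve, in the 768-wide pictures:
- white tube: top (389,337), side (430,327)
- purple tube: top (363,375), side (475,350)
- green tube: top (416,390), side (494,314)
- black shade ring: top (426,352)
- brass finial: top (346,330)

The white tube fits the description, and I'll check it in a close crop.

```bash
python3 - <<'E'
from h import *
L=lambda n:np.load(n+'.npy',allow_pickle=True).item()
C={n:L(n) for n in('side','top')}
def masks(c):
    h=cv2.cvtColor(c['color'],cv2.COLOR_RGB2HSV).astype(int); X=pts(c)
    H,S,V=h[...,0],h[...,1],h[...,2]
    reg=(X[...,0]>.2)&(X[...,0]<.75)&(abs(X[...,1])<.33)&(X[...,2]<.25)
    return X,reg,{'white':(S<40)&(V>150)&reg&(X[...,2]>.02),'orange':(H<14)&(S>190)&(V>150)&reg&(X[...,2]>.09),
      'board':(H>10)&(H<25)&(S>50)&(S<150)&(V>130)&reg&(X[...,2]<.03),'brass':(H>12)&(H<27)&(S>150)&reg,
      'red':((H<5)|(H>174))&(S>170)&reg}
for n,c in C.items():
    X,reg,M=masks(c)
    for k,m in M.items():
        N,lab,st,ce=cv2.connectedComponentsWithStats(m.astype(np.uint8))
        for i in range(1,N):
            if st[i,4]<(6 if k=='red' else 15):continue
            P=X[lab==i]; print(n,k,ce[i].round(1),st[i],'med',np.nanmedian(P,0).round(4),'lo',np.nanpercentile(P,3,axis=0).round(3),'hi',np.nanpercentile(P,97,axis=0).round(3))
        if k=='board':
            N,lab,st,ce=cv2.connectedComponentsWithStats(cv2.morphologyEx(m.astype(np.uint8),cv2.MORPH_CLOSE,np.ones((9,9))))
            i=1+np.argmax(st[1:,4]); ys,xs=np.where(lab==i)
            P=np.array([ray(c,u,v,.012)[:2] for u,v in zip(xs,ys)],np.float32)*1000
            r=cv2.minAreaRect(P); print('BOARD',n,r,cv2.boxPoints(r).round(0).tolist())
a=cv2.resize(C['top']['color'][150:280,190:340,::-1],(690,598),interpolation=cv2.INTER_CUBIC)
cv2.imwrite('pics/c1.png',a)
E
```

```text
side white [254.3 202.5] [249 192  11  20  75] med [ 0.5937 -0.0248  0.0507] lo [ 0.585 -0.074  0.043] hi [0.606 0.009 0.053]
side white [286.7 214.9] [280 205  15  21 268] med [0.4968 0.0273 0.0523] lo [ 0.477 -0.003  0.022] hi [0.515 0.036 0.063]
side orange [264.3 160.5] [253 151  17  21 158] med [ 0.5728 -0.1173  0.15  ] lo [ 0.561 -0.126  0.111] hi [ 0.595 -0.063  0.171]
side board [247.2 232.4] [ 206  181   82   89 1797] med [0.5955 0.0703 0.013 ] lo [ 0.521 -0.187  0.002] hi [0.686 0.206 0.023]
side board [243.5 205.3] [236 194  15  24 110] med [ 0.6308 -0.062   0.0134] lo [ 0.618 -0.121  0.001] hi [ 0.647 -0.004  0.016]
side board [276.9 247.3] [271 241  12  12  50] med [0.5142 0.1236 0.007 ] lo [ 0.504  0.105 -0.   ] hi [0.532 0.132 0.029]
BOARD side ((606.3917846679688, 17.664566040039062), (483.4786682128906, 116.9050064086914), 78.32085418701172) [[500.0, -207.0], [615.0, -231.0], [713.0, 243.0], [598.0, 266.0]]
side brass [265.2 155.1] [262 152   7   9  33] med [ 0.5729 -0.118   0.1639] lo [ 0.567 -0.122  0.147] hi [ 0.58  -0.113  0.171]
side brass [260.6 165.2] [253 162
[... 1167 characters left out ...]
4), 77.02375030517578) [[505.0, -204.0], [603.0, -227.0], [700.0, 193.0], [602.0, 216.0]]
top brass [227.2 188.7] [215 176  26  26 518] med [0.6298 0.1235 0.0266] lo [0.592 0.087 0.017] hi [0.675 0.167 0.106]
top brass [283.7 194.7] [281 188   7  15  71] med [ 0.5901 -0.0717  0.1539] lo [ 0.567 -0.083  0.01 ] hi [ 0.629 -0.062  0.159]
top brass [299.9 198.4] [297 194   7  10  54] med [ 0.5741 -0.1226  0.1662] lo [ 0.563 -0.133  0.11 ] hi [ 0.587 -0.116  0.172]
top brass [230.6 219.8] [227 216   8   9  55] med [0.5181 0.1141 0.031 ] lo [0.508 0.105 0.005] hi [0.532 0.128 0.042]
top red [246.  191.2] [245 190   3   3   6] med [0.6171 0.0564 0.0586] lo [0.613 0.053 0.054] hi [0.621 0.06  0.062]
```

View pics/c1.png

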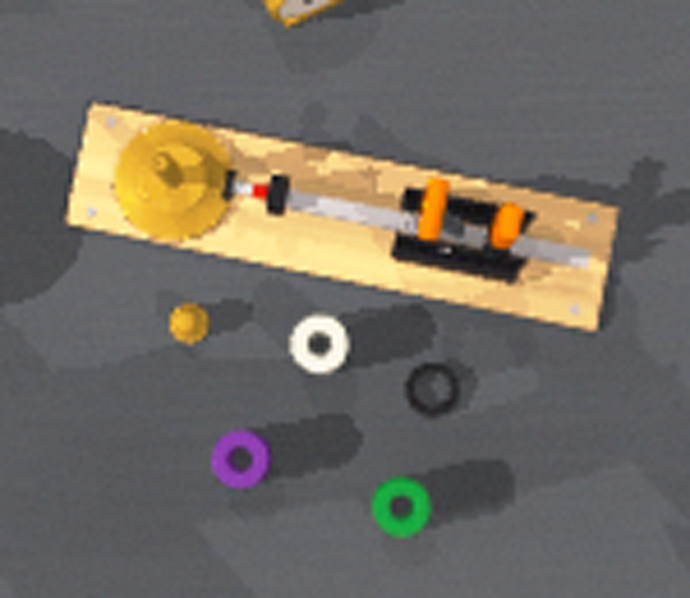

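The crop shows the white tube at (319,344), with purple (240,460), green (401,507), the finial (188,323) and the ring (432,389) around it. The white one is the sleeve. Next I'll measure it and the stem and trigger from both views.

```bash
cat >> h.py <<'E'
def tri(obs):
    A=np.zeros((3,3));b=np.zeros(3)
    for c,u,v in obs:
        p=ray(c,u,v,0.);o=-c['R'].T@c['t'];d=(p-o)/np.linalg.norm(p-o);M=np.eye(3)-np.outer(d,d);A+=M;b+=M@o
    return np.linalg.solve(A,b)
def toolmove(target,yaw=None):
    from scipy.spatial.transform import Rotation as Ro
    o=get_obs();R=Ro.from_euler('xyz',o['tcp_rot']);d=R.inv().apply(np.array(target)-o['position'])*1000
    r=None if yaw is None else (R.inv()*Ro.from_euler('xyz',[np.pi,0,yaw])).as_rotvec(degrees=True).round(2)
    return d.round(1),r
E
python3 - <<'E'
from h import *
C={n:np.load(n+'.npy',allow_pickle=True).item() for n in('side','top')}
s,t=C['side'],C['top']
for n,c in C.items():
    X=pts(c); h=cv2.cvtColor(c['color'],cv2.COLOR_RGB2HSV)
    m=(h[...,1]<60)&(h[...,2]>120)&(X[...,2]>.054)&(X[...,2]<.07)&(abs(X[...,0]-.497)<.04)&(abs(X[...,1]-.012)<.04)
    v,u=np.where(m); P=np.array([ray(c,a,b,.06)[:2] for a,b in zip(u,v)],np.float32)
    print(n,'sleeve',m.sum(),cv2.minEnclosingCircle(P),cv2.fitEllipse(cv2.convexHull(P*1000)),np.nanmedian(X[m],0))
    # stem: brass high points
    m=(X[...,2]>.05)&(X[...,2]<.13)&(abs(X[...,0]-.63)<.03)&(abs(X[...,1]-.123)<.04)&(h[...,1]>120)&(h[...,0]>10)&(h[...,0]<30)
    print('stem cloud',m.sum(),np.nanmean(X[m],0),np.nanmax(X[m],0))
    v,u=np.where(m&(X[...,2]>.104)); print('top px',u.mean() if len(u) else 0,v.mean() if len(u) else 0, list(zip(u,v))[:12])
    o=(h[...,0]<16)&(h[...,1]>180)&(X[...,2]>.135)&(X[...,2]<.175)&(abs(X[...,0]-.58)<.05)
    for k,mm in(('trig',o&(X[...,1]>-.095)),('grip',o&(X[...,1]<-.1))):
        v,u=np.where(mm);print(k,mm.sum(),u.mean(),v.mean(),np.nanmean(X[mm],0).round(4))
print('stemtop tri',tri([(s,234.7,214.5),(t,225.7,185.2)]), 'ray',ray(s,234.7,214.5,.112),ray(t,225.7,185.2,.112))
cv2.imwrite('pics/c2.png',cv2.resize(s['color'][140:270,195:325,::-1],(598,598),interpolation=cv2.INTER_CUBIC))
E
```

```text
side sleeve 128 ((0.49584707617759705, 0.017235087230801582), 0.027369504794478416) ((495.4966735839844, 16.853534698486328), (43.035621643066406, 54.09801483154297), 6.090327739715576) [0.49632375 0.01822805 0.06034998]
stem cloud 124 [0.62983605 0.13060153 0.08274837] [0.63753816 0.1365809  0.11358855]
top px 234.33333333333334 216.125 [(np.int64(233), np.int64(214)), (np.int64(234), np.int64(214)), (np.int64(235), np.int64(214)), (np.int64(232), np.int64(215)), (np.int64(233), np.int64(215)), (np.int64(234), np.int64(215)), (np.int64(235), np.int64(215)), (np.int64(236), np.int64(215)), (np.int64(232), np.int64(216)), (np.int64(233), np.int64(216)), (np.int64(234), np.int64(216)), (np.int64(235), np.int64(216))]
trig 74 260.0810810810811 165.66216216216216 [ 0.5829 -0.0672  0.1524]
grip 105 265.0761904761905 156.67619047619047 [ 0.5729 -0.1193  0.1549]
top sleeve 101 ((0.4982088804244995, 0.01330531481653452), 0.02170400694012642) ((498.03900146484375, 13.034613609313965), (40.24344253540039, 43.16395568847656), 167.30946350097656) [0.49888677 0.0130903  0.05976811]
stem cloud 32 [0.63032449 0.12302239 0.09544996] [0.64009017 0.13260065 0.11937364]
top px 225.0 184.94736842105263 [(np.int64(224), np.int64(183)), (np.int64(225), np.int64(183)), (np.int64(226), np.int64(183)), (np.int64(223), np.int64(184)), (np.int64(224), np.int64(184)), (np.int64(225), np.int64(184)), (np.int64(226), np.int64(184)), (np.int64(227), np.int64(184)), (np.int64(224), np.int64(185)), (np.int64(225), np.int64(185)), (np.int64(226), np.int64(185)), (np.int64(227), np.int64(185))]
trig 23 284.7826086956522 195.65217391304347 [ 0.5851 -0.0745  0.1529]
grip 1038 473.9884393063584 191.93256262042388 [ 0.5802 -0.7137  0.1594]
stemtop tri [0.63084824 0.12291287 0.10980873] ray [0.62939962 0.12609406 0.112     ] [0.63145362 0.12274666 0.112     ]
```

View pics/c2.png

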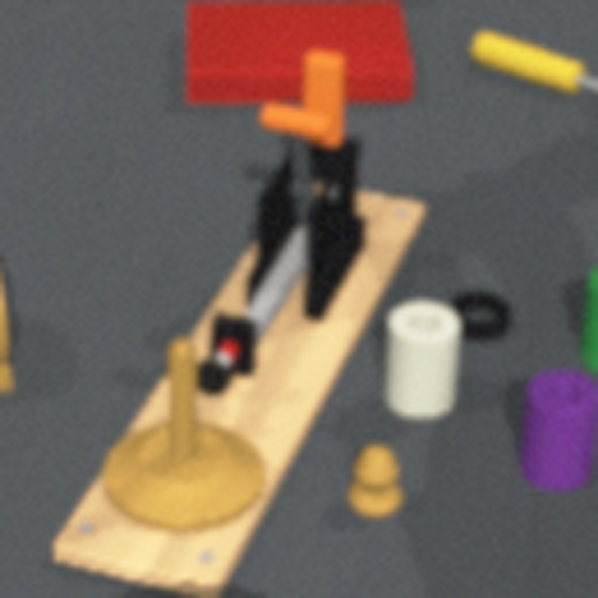

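The side crop shows the stem top at (181,345), the sleeve's top rim at (424,318), the free plunger with its red half at (230,349), and the trigger bar at (290,119). The triangulated values agree:
- **Sleeve:** (0.498, 0.0135), 60 mm high
- **Stem:** (0.631, 0.1235)
- **Jig y direction:** 77°

Next I move above the sleeve.

```bash
python3 -c "
from h import *
print(toolmove([.498,.0135,.16],1.344))"
```

```text
(array([ 481.4, -421.5,   85.2]), array([ -0.1 ,  -0.07, -60.57]))
```

```bash
python3 -m inch '[44,-38,5,0,0,0, 44,-38,5,0,0,0, 44,-38,5,0,0,0, 44,-38,5,0,0,0, 44,-38,5,0,0,0]' 0
python3 -m inch '[44,-38,5,0,0,0, 44,-38,5,0,0,0, 44,-38,5,0,0,0, 44,-38,5,0,0,0, 44,-38,5,0,0,0]'
python3 -m inch '[0,0,0,0,0,-10.2, 0,0,0,0,0,-10.2, 0,0,0,0,0,-10.1, 0,0,0,0,0,-10.1, 0,0,0,0,0,-10]'
python3 -m inch '[0,0,0,0,0,-10, 0,0,0,0,0,0]'
python3 -c "
from h import *
print(toolmove([.498,.0135,.16],1.344))"
```

```text
clock: 0.72
position: [0.3134, -0.2812, 0.2197]
tcp_rot: [-3.141, -0.0, 0.286]
wrist_force: [0.8, -1.3, -1.2]
gripper_width: 0.0857
grasp_force: 0.0
clock: 1.35
position: [0.4706, -0.0368, 0.1948]
tcp_rot: [3.141, 0.0, 0.287]
wrist_force: [0.9, -1.5, -0.2]
gripper_width: 0.085
grasp_force: 0.0
clock: 1.98
position: [0.4698, -0.0385, 0.1947]
tcp_rot: [-3.14, 0.0, 1.176]
wrist_force: [0.1, 0.2, 0.2]
gripper_width: 0.0855
grasp_force: 0.0
clock: 2.22
position: [0.4698, -0.0386, 0.1948]
tcp_rot: [-3.141, 0.0, 1.342]
wrist_force: [0.3, 0.5, 0.2]
gripper_width: 0.0856
grasp_force: 0.0
(array([57.1, 15.7, 34.8]), array([-0.06,  0.01, -0.09]))
```

```bash
python3 -m inch '[28,8,17,0,0,0, 29,8,18,0,0,0, 0,0,0,0,0,0, 0,0,0,0,0,0]'
python3 -c "
from h import *
print(toolmove([.498,.0135,.033],1.344))
c=read_camera('side');t=read_camera('top')
cv2.imwrite('pics/g1.png',cv2.resize(np.hstack([c['color'][120:270,200:340],t['color'][130:280,190:330]])[...,::-1],(800,428)))"
```

```text
clock: 2.72
position: [0.4984, 0.0129, 0.1605]
tcp_rot: [-3.142, 0.001, 1.343]
wrist_force: [0.2, -0.3, 0.3]
gripper_width: 0.0852
grasp_force: 0.0
(array([  0.6,  -0.5, 127.5]), array([-0.  ,  0.04, -0.05]))
```

View pics/g1.png

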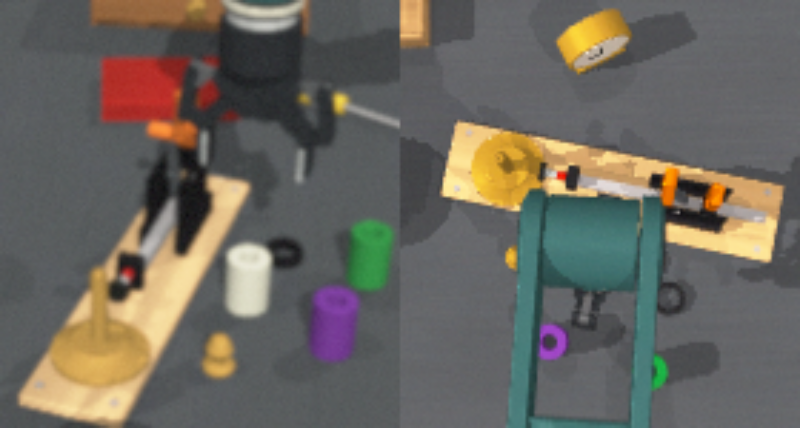

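The open fingers at (203,150) and (302,165) stand over the sleeve at (248,280), nicely centred. Now I descend and grip.

```bash
python3 -m inch '[0,0,35,0,0,0, 0,0,35,0,0,0, 0,0,30,0,0,0, 0,0,27,0,0,0, 0,0,0,0,0,0]' &&
python3 -m inch '[0,0,0,0,0,0, 0,0,0,0,0,0, 0,0,0,0,0,0, 0,0,0,0,0,0, 0,0,0,0,0,0]' 1 
python3 -m inch '[0,0,0,0,0,0, 0,0,0,0,0,0, 0,0,0,0,0,0]'
```

```text
clock: 3.45
position: [0.4967, 0.0128, 0.0317]
tcp_rot: [-3.137, 0.001, 1.343]
wrist_force: [-0.1, 0.5, 0.4]
gripper_width: 0.0855
grasp_force: 0.0
clock: 4.08
position: [0.4999, 0.0132, 0.0354]
tcp_rot: [3.138, -0.0, 1.344]
wrist_force: [-1.1, -0.0, 7.1]
gripper_width: 0.0432
grasp_force: 61.3
clock: 4.45
position: [0.4999, 0.0132, 0.0354]
tcp_rot: [3.138, -0.0, 1.345]
wrist_force: [-0.9, -1.1, 6.3]
gripper_width: 0.0433
grasp_force: 61.3
```

```bash
python3 -m inch '[0,0,-25,0,0,0, 0,0,-35,0,0,0, 0,0,-35,0,0,0, 0,0,-35,0,0,0, 0,0,0,0,0,0]'
python3 -c "
from h import *
print(toolmove([.631,.1235,.165],1.344))"
```

```text
clock: 5.08
position: [0.5006, 0.0132, 0.167]
tcp_rot: [3.134, -0.001, 1.345]
wrist_force: [0.5, -0.5, -1.0]
gripper_width: 0.043
grasp_force: 61.3
(array([136.7, 102.4,   2.9]), array([ 0.45, -0.06,  0.03]))
```

```bash
python3 -m inch '[34,26,0,0,0,0, 34,26,0,0,0,0, 34,25,0,0,0,0, 34,25,0,0,0,0, 0,0,0,0,0,0]'
python3 -m inch '[0,0,0,0,0,0, 0,0,0,0,0,0]'
python3 - <<'E'
from h import *
s=read_camera('side');t=read_camera('top');np.save('side.npy',s,allow_pickle=True)
for n,c in(('side',s),('top',t)):
    X=pts(c); h=cv2.cvtColor(c['color'],cv2.COLOR_RGB2HSV)
    m=(h[...,1]<60)&(h[...,2]>110)&(X[...,2]>.12)&(X[...,2]<.2)&(abs(X[...,0]-.631)<.05)&(abs(X[...,1]-.1235)<.05)
    v,u=np.where(m); print(n,m.sum(),u.min() if m.any() else 0,u.max() if m.any() else 0,v.min() if m.any() else 0,v.max() if m.any() else 0,np.nanmean(X[m],0))
    m=(h[...,0]>10)&(h[...,0]<30)&(h[...,1]>120)&(X[...,2]>.045)&(X[...,2]<.12)&(abs(X[...,0]-.631)<.03)&(abs(X[...,1]-.1235)<.05)
    v,u=np.where(m)
    if len(u):print('stem',m.sum(),u.min(),u.max(),v.min(),v.max())
cv2.imwrite('pics/g2.png',cv2.resize(s['color'][165:265,185:305,::-1],(720,600),interpolation=cv2.INTER_CUBIC))
E
```

```text
clock: 5.7
position: [0.6287, 0.1248, 0.1597]
tcp_rot: [-3.137, 0.001, 1.347]
wrist_force: [-0.4, -0.8, -1.1]
gripper_width: 0.0431
grasp_force: 61.5
clock: 5.95
position: [0.6276, 0.1222, 0.1628]
tcp_rot: [-3.141, 0.001, 1.344]
wrist_force: [0.2, -1.1, -2.0]
gripper_width: 0.0433
grasp_force: 61.5
side 482 223 245 185 212 [0.62708611 0.13320401 0.16726933]
stem 131 232 238 215 236
top 11 226 229 187 191 [0.61105286 0.11064614 0.16531344]
stem 2 239 239 187 193
```

View pics/g2.png

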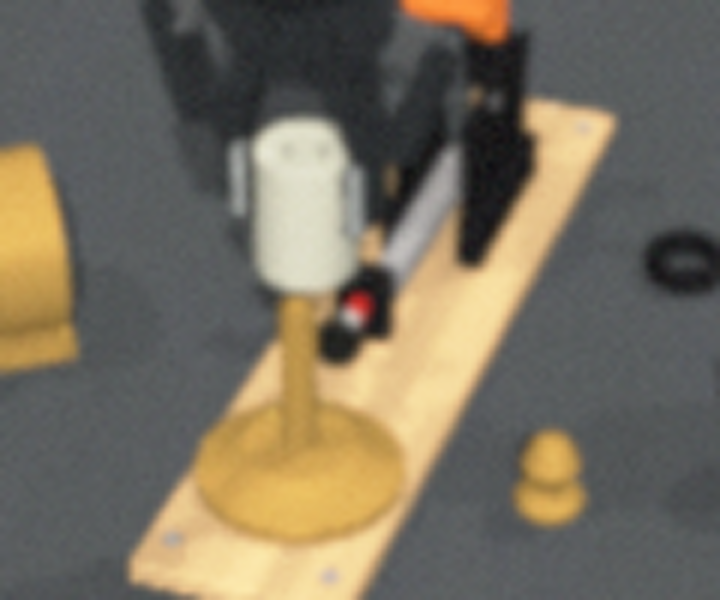

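The sleeve hangs just above the stem. At its bottom edge its centre is at column 306 and the stem is at column 300, so it is about 2.5 mm short in +x. I'll refine the target using the stem-top centroid (225.0,184.95).

```bash
python3 -m inch '[0,0,0,0,0,0, 0,0,0,0,0,0]'; python3 - <<'E'
from h import *
t=read_camera('top'); print(ray(t,225.,184.95,.112))
s=np.load('side.npy',allow_pickle=True).item();print(ray(s,234.3,215,.112))
for i in range(3):
    read_camera('side'); o=get_obs(); print(o['position'],o['tcp_rot'])
print(toolmove([.631,.1248,.163],1.344))
E
```

```text
clock: 6.3
position: [0.6283, 0.1228, 0.1637]
tcp_rot: [3.141, -0.0, 1.344]
wrist_force: [-0.4, -0.4, -1.3]
gripper_width: 0.0431
grasp_force: 61.5
[0.63238082 0.12512497 0.112     ]
[0.63010464 0.12840906 0.112     ]
[0.62836238 0.12288162 0.16349325] [ 3.14132371e+00 -5.00765437e-05  1.34429913e+00]
[0.62837922 0.12290636 0.16340112] [3.14143707e+00 4.59841529e-05 1.34436246e+00]
[0.62839995 0.12295335 0.16332985] [3.14149837e+00 8.74308293e-05 1.34445517e+00]
(array([2.4, 2.1, 0.3]), array([0.01, 0.01, 0.03]))
```

```bash
python3 -m inch '[2.6,2.2,0,0,0,0, 0,0,6,0,0,0, 0,0,6,0,0,0, 0,0,3,0,0,0, 0,0,3,0,0,0]'
python3 -m inch '[0,0,3,0,0,0, 0,0,3,0,0,0, 0,0,0,0,0,0]'
```

```text
clock: 7.12
position: [0.631, 0.125, 0.1448]
tcp_rot: [-3.141, 0.0, 1.344]
wrist_force: [0.7, 0.3, -0.7]
gripper_width: 0.0432
grasp_force: 61.5
clock: 7.5
position: [0.631, 0.125, 0.1389]
tcp_rot: [-3.141, 0.0, 1.344]
wrist_force: [-0.4, -0.1, -2.1]
gripper_width: 0.0433
grasp_force: 61.5
```

It has slid onto the stem with no force. I continue down.

```bash
python3 -m inch '[0,0,10,0,0,0, 0,0,10,0,0,0, 0,0,10,0,0,0, 0,0,10,0,0,0, 0,0,0,0,0,0]'
python3 -m inch '[0,0,9,0,0,0, 0,0,9,0,0,0, 0,0,4,0,0,0, 0,0,3,0,0,0, 0,0,0,0,0,0]'
python3 -m inch '[0,0,2,0,0,0, 0,0,2,0,0,0, 0,0,1,0,0,0, 0,0,0,0,0,0]'
```

```text
clock: 8.12
position: [0.6306, 0.1251, 0.0978]
tcp_rot: [-3.14, 0.0, 1.344]
wrist_force: [-0.2, -0.5, -0.9]
gripper_width: 0.0431
grasp_force: 61.4
clock: 8.75
position: [0.631, 0.125, 0.074]
tcp_rot: [-3.141, 0.0, 1.345]
wrist_force: [-0.5, -0.3, -1.7]
gripper_width: 0.0434
grasp_force: 61.5
clock: 9.25
position: [0.6311, 0.125, 0.0691]
tcp_rot: [-3.141, 0.0, 1.344]
wrist_force: [-0.5, 0.1, -0.9]
gripper_width: 0.0429
grasp_force: 61.5
```

```bash
python3 -m inch '[0,0,0.8,0,0,0, 0,0,0.8,0,0,0, 0,0,0,0,0,0]'
python3 -m inch '[0,0,0.8,0,0,0, 0,0,0,0,0,0]'
```

```text
clock: 9.62
position: [0.6311, 0.125, 0.0676]
tcp_rot: [-3.142, 0.0, 1.344]
wrist_force: [0.0, -0.3, -1.5]
gripper_width: 0.0432
grasp_force: 61.5
clock: 9.88
position: [0.6312, 0.125, 0.0675]
tcp_rot: [3.141, 0.0, 1.345]
wrist_force: [-1.4, -0.1, 1.5]
gripper_width: 0.0433
grasp_force: 61.7
```

The force turned upward at z = 0.0675, so the sleeve is seated. I release and rise.

```bash
python3 -m inch '[0,0,0,0,0,0, 0,0,0,0,0,0, 0,0,0,0,0,0, 0,0,0,0,0,0]' 0
python3 -m inch '[0,0,-10,0,0,0, 0,0,-30,0,0,0, 0,0,-40,0,0,0, 0,0,-40,0,0,0, 0,0,-20,0,0,0]'
python3 -m inch '[0,0,0,0,0,0]' 1
python3 -c "
from h import *
o=np.array([.631,.125])-.13*np.array([.225,.974]); b=o-.0727*np.array([.225,.974])
print('bar',b, 'pre',b+.035*np.array([.225,.974]))
print(toolmove([*(b+.035*np.array([.225,.974])),.2],1.344))"
```

```text
clock: 10.38
position: [0.6312, 0.125, 0.0668]
tcp_rot: [3.142, 0.0, 1.344]
wrist_force: [0.4, 0.1, -0.2]
gripper_width: 0.0854
grasp_force: 0.0
clock: 11.0
position: [0.6323, 0.1252, 0.2115]
tcp_rot: [3.136, -0.002, 1.344]
wrist_force: [1.2, -0.2, 0.1]
gripper_width: 0.0855
grasp_force: 0.0
clock: 11.12
position: [0.6324, 0.1252, 0.2105]
tcp_rot: [3.135, -0.002, 1.345]
wrist_force: [-0.5, 0.0, 0.0]
gripper_width: 0.0698
grasp_force: 0.0
bar [ 0.5853925 -0.0724298] pre [ 0.5932675 -0.0383398]
(array([-168.2,   -1.5,   10.2]), array([ 0.35, -0.12,  0.03]))
```

```bash
python3 -m inch '[-40,0,0,0,0,0, -42,0,0,0,0,0, -42,-1,0,0,0,0, -42,0,0,0,0,0, 0,0,0,0,0,0]'
python3 -m inch '[0,0,24,0,0,0, 0,0,24,0,0,0, 0,0,24,0,0,0, 0,0,0,0,0,0, 0,0,0,0,0,0]'
python3 - <<'E'
from h import *
print(toolmove([.5933,-.0383,.138],1.344))
s=read_camera('side');t=read_camera('top')
cv2.imwrite('pics/g3.png',cv2.resize(np.hstack([s['color'][135:255,200:320],t['color'][150:270,200:320]])[...,::-1],(800,400),interpolation=cv2.INTER_CUBIC))
E
```

```text
clock: 11.75
position: [0.5917, -0.0391, 0.2053]
tcp_rot: [-3.139, 0.001, 1.34]
wrist_force: [0.1, -0.5, 0.4]
gripper_width: -0.0003
grasp_force: 0.0
clock: 12.38
position: [0.5932, -0.036, 0.1353]
tcp_rot: [3.141, -0.0, 1.345]
wrist_force: [-1.1, -0.5, -0.2]
gripper_width: 0.0005
grasp_force: 0.0
(array([-2.3,  0.6, -2.7]), array([ 0.02, -0.01,  0.07]))
```

View pics/g3.png

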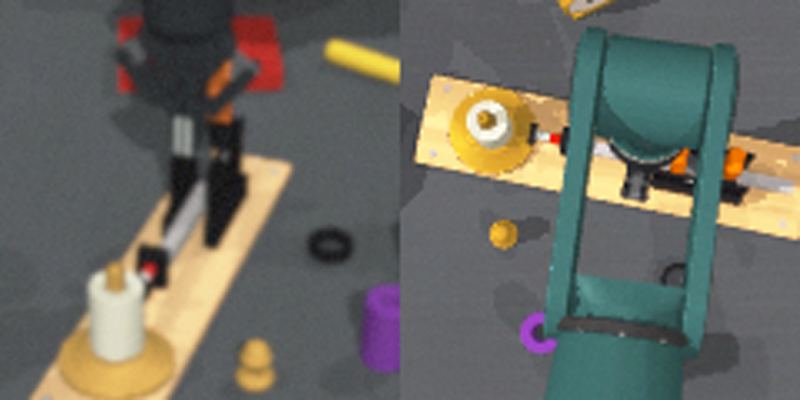

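The sleeve is seated, with the stem poking out at (487,119) and the finger tips just in front of the trigger bar. I'll measure the gap from a colour profile along the clamp's centre line in the top view.

```bash
cat >> h.py <<'E'
JY=np.array([.225,.974]);JX=np.array([.974,-.225]);O=np.array([.631,.125])-.13*JY
def profile(y0=.02,y1=.125,z=.060,off=(-.003,0,.003)):
    c=read_camera('top'); im=c['color'].astype(np.float32)
    ys=np.arange(y0,y1,.001); out=[]
    for y in ys:
        uv=np.array([proj(c,[*(O+y*JY+x*JX),z]) for x in off],np.float32)
        out.append(cv2.remap(im,uv[None,:,0],uv[None,:,1],cv2.INTER_LINEAR)[0].mean(0))
    return ys,np.array(out)
def show():
    ys,p=profile(); lum=p.mean(1); red=p[:,0]-(p[:,1]+p[:,2])/2
    print('mm:lum/red',' '.join(f'{y*1000:.0f}:{l:.0f}/{r:.0f}' for y,l,r in zip(ys[::2],lum[::2],red[::2])))
    j=np.where(red>60)[0]
    if len(j): print('red',ys[j[0]],ys[j[-1]],'cent',(ys*np.clip(red-30,0,None)*(ys<.1)).sum()/(np.clip(red-30,0,None)*(ys<.1)).sum(),'mass',np.clip(red-30,0,None)[ys<.1].sum())
E
python3 -c "
from h import *
show()"
```

```text
mm:lum/red 20:78/-18 22:74/-29 24:83/-40 26:98/-46 28:106/-49 30:106/-50 32:107/-50 34:108/-50 36:108/-51 38:107/-51 40:107/-50 42:105/-48 44:90/-38 46:71/-23 48:54/-7 50:47/1 52:48/13 54:73/92 56:99/182 58:106/190 60:109/192 62:110/198 64:125/174 66:177/82 68:208/29 70:214/18 72:212/17 74:202/18 76:186/17 78:167/14 80:122/8 82:81/4 84:56/2 86:58/19 88:84/54 90:101/75 92:106/83 94:105/82 96:103/80 98:102/78 100:102/78 102:108/85 104:119/75 106:134/45 108:142/28 110:147/16 112:173/15 114:210/16 116:232/12 118:243/10 120:241/10 122:234/12 124:215/18
red 0.054000000000000034 0.10400000000000008 cent 0.06806211189810467 mass 2358.8003
```

Reading the profile, the jaw front is at 53 mm, the pad front is about 87 and the sleeve face is about 108. The gap is about 21 mm, so the jaw front should end near 86. First stroke next.

```bash
python3 -m inch '[-5,0,-3,0,0,0, -8,0,0,0,0,0, -4,0,0,0,0,0, -4,0,0,0,0,0, 0,0,0,0,0,0]'
python3 -m inch '[-6,0,0,0,0,0, -6,0,0,0,0,0, 0,0,0,0,0,0]'
python3 -m inch '[-6,0,0,0,0,0, -5,0,0,0,0,0, 0,0,0,0,0,0]'
python3 -c "
from h import *
show();print((get_obs()['position'][:2]-O)@JY)"
```

```text
clock: 13.15
position: [0.5882, -0.0573, 0.138]
tcp_rot: [3.141, -0.0, 1.344]
wrist_force: [0.4, 0.6, 0.1]
gripper_width: -0.0
grasp_force: 0.5
clock: 13.52
position: [0.5856, -0.069, 0.1382]
tcp_rot: [3.141, -0.0, 1.344]
wrist_force: [1.3, 1.2, 2.4]
gripper_width: -0.0004
grasp_force: 1.1
clock: 13.9
position: [0.5831, -0.0796, 0.1379]
tcp_rot: [3.141, -0.0, 1.344]
wrist_force: [0.6, 2.9, 1.9]
gripper_width: 0.0003
grasp_force: 2.0
mm:lum/red 20:219/9 22:216/10 24:209/10 26:189/10 28:176/10 30:172/9 32:171/9 34:171/10 36:172/10 38:171/10 40:167/10 42:160/10 44:153/9 46:128/7 48:76/3 50:52/1 52:49/0 54:47/1 56:44/1 58:44/2 60:50/19 62:68/103 64:88/170 66:97/190 68:97/203 70:96/213 72:130/161 74:181/76 76:202/40 78:213/17 80:209/11 82:193/11 84:173/14 86:160/16 88:140/16 90:98/9 92:52/4 94:48/11 96:59/29 98:84/58 100:100/77 102:107/85 104:115/74 106:124/42 108:136/26 110:144/17 112:160/16 114:189/17 116:216/15 118:231/13 120:229/14 122:218/16 124:200/21
red 0.06200000000000004 0.10400000000000008 cent 0.06922191294872775 mass 1918.5103
-0.0800186949636656
```

```bash
python3 -m inch '[-3,0,0,0,0,0, -2,0,0,0,0,0, 0,0,0,0,0,0]'
python3 -c "
from h import *
show();print((get_obs()['position'][:2]-O)@JY)"
```

```text
clock: 14.32
position: [0.5828, -0.0807, 0.1379]
tcp_rot: [3.141, -0.007, 1.346]
wrist_force: [3.4, 11.9, 1.5]
gripper_width: -0.0
grasp_force: 6.1
mm:lum/red 20:219/9 22:217/10 24:209/9 26:189/9 28:176/9 30:174/10 32:172/10 34:170/9 36:170/9 38:170/10 40:166/9 42:160/8 44:154/8 46:127/7 48:73/3 50:48/2 52:45/1 54:45/1 56:45/1 58:45/2 60:49/14 62:64/85 64:85/154 66:97/187 68:96/203 70:93/216 72:122/173 74:170/96 76:197/48 78:212/17 80:206/11 82:190/11 84:172/14 86:164/17 88:152/16 90:106/8 92:54/3 94:48/11 96:59/29 98:83/58 100:100/77 102:107/85 104:115/73 106:125/42 108:135/25 110:141/17 112:157/16 114:188/17 116:216/15 118:231/14 120:229/13 122:219/15 124:201/21
red 0.06200000000000004 0.10400000000000008 cent 0.06965014493401349 mass 1922.1667
-0.08127535916569159
```

Stroke 1 ended at the stop (12 N), with the jaw advanced about 9 mm. I release and make stroke 2, ending at about -80.5.

```bash
python3 -m inch '[8,0,0,0,0,0, 10,0,0,0,0,0, 10,0,0,0,0,0, 12,0,0,0,0,0, 0,0,0,0,0,0]'
python3 -m inch '[-8,0,0,0,0,0, -8,0,0,0,0,0, -7,0,0,0,0,0, -7,0,0,0,0,0, 0,0,0,0,0,0]'
python3 -m inch '[-4,0,0,0,0,0, -3,0,0,0,0,0, -1.5,0,0,0,0,0, 0,0,0,0,0,0]'
python3 -c "
from h import *
show();print((get_obs()['position'][:2]-O)@JY)"
```

```text
clock: 15.0
position: [0.5909, -0.0446, 0.1377]
tcp_rot: [-3.141, 0.001, 1.346]
wrist_force: [-0.4, 0.4, 1.3]
gripper_width: 0.0003
grasp_force: 0.0
clock: 15.62
position: [0.5843, -0.0753, 0.1382]
tcp_rot: [3.141, 0.0, 1.343]
wrist_force: [1.4, 2.3, 1.6]
gripper_width: -0.0001
grasp_force: 1.1
clock: 16.12
position: [0.583, -0.0806, 0.1379]
tcp_rot: [3.141, -0.005, 1.346]
wrist_force: [2.9, 8.4, 1.0]
gripper_width: -0.0001
grasp_force: 4.5
mm:lum/red 20:218/9 22:217/10 24:218/10 26:218/9 28:219/8 30:219/8 32:212/9 34:194/11 36:185/11 38:182/10 40:178/11 42:175/11 44:173/10 46:170/9 48:170/9 50:170/10 52:170/10 54:163/9 56:150/8 58:102/6 60:57/3 62:47/1 64:45/1 66:46/2 68:45/2 70:44/2 72:55/40 74:74/108 76:89/161 78:95/193 80:88/197 82:91/186 84:120/134 86:142/77 88:158/32 90:165/21 92:165/19 94:163/17 96:167/15 98:177/10 100:157/6 102:90/3 104:52/3 106:48/4 108:82/8 110:127/13 112:154/15 114:187/16 116:215/15 118:231/13 120:229/13 122:219/15 124:200/20
red 0.07300000000000005 0.08600000000000006 cent 0.07956629925442087 mass 1722.4248
-0.08115544529695633
```

The jaw front is now at about 73 and the pad is just touching. Stroke 3 next.

```bash
python3 -m inch '[7,0,0,0,0,0, 10,0,0,0,0,0, 10,0,0,0,0,0, 11,0,0,0,0,0, 0,0,0,0,0,0]'
python3 -m inch '[-8,0,0,0,0,0, -8,0,0,0,0,0, -7,0,0,0,0,0, -7,0,0,0,0,0, 0,0,0,0,0,0]'
python3 -m inch '[-4,0,0,0,0,0, -2,0,0,0,0,0, -1.5,0,0,0,0,0, 0,0,0,0,0,0]'
python3 -c "
from h import *
show();print((get_obs()['position'][:2]-O)@JY)"
```

```text
clock: 16.8
position: [0.5907, -0.0451, 0.1377]
tcp_rot: [-3.141, 0.001, 1.346]
wrist_force: [-0.8, -0.3, 0.2]
gripper_width: 0.0001
grasp_force: 0.0
clock: 17.42
position: [0.5843, -0.0756, 0.1384]
tcp_rot: [3.14, -0.0, 1.344]
wrist_force: [0.7, 2.2, 1.5]
gripper_width: -0.0002
grasp_force: 1.5
clock: 17.92
position: [0.5831, -0.0806, 0.1381]
tcp_rot: [3.14, -0.004, 1.346]
wrist_force: [1.8, 7.0, 3.1]
gripper_width: 0.0002
grasp_force: 3.9
mm:lum/red 20:219/9 22:218/10 24:218/9 26:219/9 28:219/8 30:219/8 32:220/8 34:220/8 36:220/9 38:219/9 40:217/10 42:217/9 44:205/9 46:188/10 48:175/10 50:172/10 52:171/10 54:171/9 56:171/9 58:170/9 60:167/9 62:160/8 64:153/8 66:141/8 68:105/6 70:57/4 72:45/2 74:46/1 76:45/1 78:44/1 80:45/1 82:50/23 84:63/93 86:76/123 88:95/110 90:126/73 92:156/27 94:161/16 96:167/14 98:181/12 100:181/10 102:165/12 104:131/9 106:78/5 108:51/3 110:45/2 112:84/7 114:127/13 116:169/15 118:211/16 120:224/14 122:219/15 124:209/16
red 0.08400000000000006 0.09000000000000007 cent 0.08673007848073787 mass 566.1253
-0.08113762999725259
```

Pad on the sleeve with about 7 mm of red still showing, so the plunger is in about 6.5 mm. I release and make stroke 4, watching the red.

```bash
python3 -m inch '[7,0,0,0,0,0, 10,0,0,0,0,0, 10,0,0,0,0,0, 10.5,0,0,0,0,0, 0,0,0,0,0,0]'
python3 -c "
from h import *
show()"
python3 -m inch '[-8,0,0,0,0,0, -8,0,0,0,0,0, -5,0,0,0,0,0, -3,0,0,0,0,0, 0,0,0,0,0,0]'
python3 -c "
from h import *
show();print((get_obs()['position'][:2]-O)@JY)"
```

```text
clock: 18.6
position: [0.5907, -0.0451, 0.1376]
tcp_rot: [-3.141, 0.001, 1.346]
wrist_force: [0.3, -0.1, -0.3]
gripper_width: 0.0005
grasp_force: 0.0
mm:lum/red 20:107/-49 22:107/-50 24:107/-50 26:108/-50 28:109/-50 30:109/-50 32:138/-33 34:181/-6 36:207/5 38:218/9 40:209/11 42:194/11 44:181/10 46:174/10 48:173/9 50:172/9 52:172/10 54:171/10 56:170/10 58:165/10 60:160/10 62:153/9 64:128/6 66:75/3 68:48/0 70:45/-1 72:46/1 74:44/3 76:45/2 78:47/13 80:61/81 82:74/147 84:76/169 86:82/156 88:102/126 90:130/80 92:157/28 94:162/18 96:168/16 98:181/12 100:181/11 102:164/14 104:127/10 106:67/5 108:43/3 110:44/2 112:91/8 114:144/14 116:188/15 118:228/14 120:238/11 122:235/12 124:227/14
red 0.08000000000000006 0.09000000000000007 cent 0.08489648953791601 mass 1155.9541
clock: 19.27
position: [0.5858, -0.0692, 0.1386]
tcp_rot: [3.14, -0.001, 1.344]
wrist_force: [1.0, 3.9, 4.0]
gripper_width: -0.0
grasp_force: 2.0
mm:lum/red 20:219/9 22:218/10 24:218/9 26:219/9 28:219/9 30:219/9 32:219/8 34:220/8 36:220/8 38:220/9 40:217/10 42:217/9 44:205/9 46:188/9 48:176/9 50:173/9 52:171/10 54:171/10 56:171/9 58:170/10 60:167/9 62:158/8 64:150/8 66:139/7 68:101/5 70:53/2 72:43/1 74:44/0 76:43/1 78:43/1 80:44/3 82:51/31 84:67/109 86:80/140 88:99/122 90:129/78 92:157/28 94:161/17 96:167/14 98:181/12 100:181/11 102:165/13 104:130/9 106:76/4 108:48/2 110:43/3 112:89/9 114:140/14 116:176/16 118:212/16 120:224/14 122:219/15 124:209/16
red 0.08300000000000006 0.09000000000000007 cent 0.08661939553948113 mass 674.1821
-0.06939991900799726
```

```bash
python3 -m inch '[-4,0,0,0,0,0, -4,0,0,0,0,0, 0,0,0,0,0,0]'
python3 -m inch '[-1.5,0,0,0,0,0, 0,0,0,0,0,0]'
python3 -c "
from h import *
show();print((get_obs()['position'][:2]-O)@JY)"
```

```text
clock: 19.7
position: [0.5841, -0.0762, 0.1383]
tcp_rot: [3.14, -0.002, 1.345]
wrist_force: [1.4, 5.3, 4.0]
gripper_width: -0.0001
grasp_force: 3.1
clock: 19.95
position: [0.584, -0.0768, 0.1383]
tcp_rot: [3.14, -0.003, 1.345]
wrist_force: [1.2, 7.9, 4.1]
gripper_width: 0.0002
grasp_force: 4.0
mm:lum/red 20:218/9 22:218/9 24:218/9 26:219/9 28:219/9 30:220/8 32:220/8 34:220/8 36:220/9 38:219/10 40:218/10 42:219/10 44:219/9 46:215/9 48:201/10 50:182/10 52:172/10 54:172/10 56:171/10 58:170/11 60:170/11 62:169/11 64:168/10 66:164/9 68:153/8 70:128/7 72:83/4 74:43/1 76:43/1 78:45/1 80:43/-0 82:43/-0 84:45/5 86:59/33 88:87/78 90:116/65 92:139/26 94:151/17 96:166/14 98:181/12 100:181/10 102:166/11 104:136/9 106:80/4 108:51/3 110:46/3 112:88/8 114:135/13 116:172/15 118:211/16 120:224/15 122:218/15 124:209/17
red 0.08800000000000006 0.09000000000000007 cent 0.08874752360512073 mass 179.53792
-0.07721801329295269
```

```bash
python3 -m inch '[-2,0,0,0,0,0, -2,0,0,0,0,0, 0,0,0,0,0,0, 0,0,0,0,0,0]'
python3 - <<'E'
from h import *
show();print((get_obs()['position'][:2]-O)@JY)
s=read_camera('side');t=read_camera('top')
cv2.imwrite('pics/g4.png',cv2.resize(np.hstack([s['color'][190:250,210:270],t['color'][165:225,210:270]])[...,::-1],(800,400),interpolation=cv2.INTER_CUBIC))
E
```

```text
clock: 20.5
position: [0.5832, -0.0804, 0.1381]
tcp_rot: [3.14, -0.004, 1.346]
wrist_force: [2.6, 8.0, 3.7]
gripper_width: 0.0002
grasp_force: 4.3
mm:lum/red 20:218/9 22:217/10 24:217/9 26:219/8 28:220/8 30:220/7 32:220/8 34:219/8 36:219/8 38:219/9 40:217/10 42:218/10 44:218/10 46:218/10 48:219/9 50:212/9 52:191/9 54:177/10 56:171/11 58:170/11 60:169/11 62:170/10 64:169/9 66:169/8 68:164/8 70:153/8 72:122/6 74:81/4 76:57/2 78:45/2 80:45/2 82:45/2 84:45/1 86:51/2 88:68/9 90:103/21 92:136/19 94:144/15 96:156/13 98:177/10 100:181/9 102:167/11 104:135/9 106:79/4 108:50/3 110:43/3 112:83/8 114:128/12 116:170/15 118:211/16 120:224/15 122:219/15 124:210/16
-0.08090507664115137
```

View pics/g4.png

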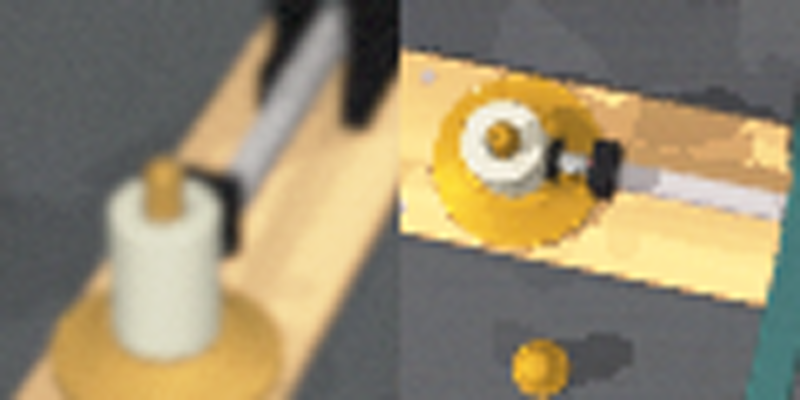

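The red half is gone into the jaw, the pad at (556,158) presses on the sleeve at (500,148), and the sleeve is seated. The plunger is in about 12 mm. I check that it holds steady, then hand in.

```bash
python3 -m inch '[0,0,0,0,0,0, 0,0,0,0,0,0, 0,0,0,0,0,0, 0,0,0,0,0,0, 0,0,0,0,0,0]'
python3 -c "
from h import *
ys,p=profile();l=p.mean(1);print([round(y*1000) for y,a in zip(ys,l) if 95<a<130], (p[:,0]-p[:,1:].mean(1)).max())
from plant import job_done
print(job_done())"
```

```text
clock: 21.28
position: [0.5831, -0.0804, 0.1381]
tcp_rot: [3.14, -0.004, 1.346]
wrist_force: [1.6, 7.3, 2.0]
gripper_width: -0.0001
grasp_force: 4.3
[72, 73, 90, 91, 105, 113, 114] 21.59179
the job is handed in; nothing more can be done
None
```

The lamp job is handed in at about 21 s: the sleeve is on the foot and released, and after four strokes the trigger is held squeezed, with the pad on the sleeve and the plunger in about 12 mm (measured from the camera).

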